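# Close the plug tin and lift the outer cover off again

## Robot

A 7-joint arm with a two-finger parallel gripper is mounted at the origin on the work surface; the furniture and walls round the work are solid. World frame = base frame: x ahead of the robot, y to its left, z up, the work surface at z = 0. Lengths are in m, angles in degrees, forces in N, time in s.
With the tool pointing down it reaches from about 0.425 to 0.925 m from the base axis. Payload 6.8 kg.
Tool frame: the origin (TCP) lies between the finger pads; the fingertips stand 22 mm ahead of it and the grasp point (between the pads) lies 3 mm ahead of it (ctrl.nose_length is the distance from the TCP to the fingertips, in m); z points along the fingers, y is the line along which they close (so a half turn about z gives the same grasp; the last joint's range is limited). The gripper opens to 85 mm and grips with 20 to 120 N. Pads are 22 mm wide; open, the fingers measure 114 mm over their backs; the gripper's body (76 mm by 85 mm) begins 54 mm behind the grasp point. The pads swing forward as they close: fully open they stand 13 mm farther back than shut.
Start: joints at [64.108, 27.33, 1.283, 89.118, -0.659, 63.558, -4.761], TCP at [0.228, -0.636, 0.253] pointing down, gripper open.
Joint ranges: [-169.35, 169.35], [-19.33, 120.38], [-80.79, 83.38], [13.8, 139.57], [-78.32, 258.32], [9.67, 109.79], [-169.56, 169.56]. Speed limits (degrees/s): [136.94, 136.94, 180, 180, 180, 180, 180].

## Interface

Orientations are given as [roll, pitch, yaw] about the fixed x, y, z axes, in that order (R = Rz(yaw) Ry(pitch) Rx(roll)).
In Python, from workcell import ctrl gives the robot as it stands.
- The arm moves only by the shell command python3 -m jog 'ROWS' [FORCE]. ROWS is JSON, a list of rows, each an object with "linear": the shift along the tool's x, y, z in units of 0.8 m (1.0 is 0.8 m), a list of three; "twist": the turn, a rotation vector about the tool's x, y, z in units of 180 degrees (1.0 is 180 degrees), a list of three; "claw": the opening, from -1 (shut) to 1 (fully open), so that 0 is half open. A call has 1 to 12 rows; each row is the pose to reach, as a shift and turn from the pose commanded when the call began, along the tool's axes at that moment, turning the shorter way round; what a row does not reach only later rows make up. A row lasts 1/10 s, in which the tool goes at most 50 mm and 8.59 degrees, less where a joint would pass 70% of its speed; a pose out of reach is approached as far as the arm can. A call with a number of a shift or a turn outside -1 to 1 is refused whole. A call with a gripper value outside its range is refused whole. The fingers move at their own pace and stop on an object; FORCE is the grip in N (left out, the last holds). Time passes only in rows, so rows that repeat a pose let the fingers close. It gives the time, the measured TCP pose, the force, the opening and the grip force at its end, in the units of the state.
- ctrl.read_state(): the state, without advancing time (a new reading comes with each control period).
- ctrl.capture(name): name is "side" or "top"; returns (picture, depth): 420x560x3 uint8, red, green, blue; 420x560 float32, m along the optical axis (not along the pixel's ray), 0 where there is no reading.
- ctrl.camera_model(name): a dict with "fx", "fy", "cx", "cy" (pixels), "dist" ([k1, k2, p1, p2, k3] as OpenCV has them; the pictures are not rectified), "world_to_cam" (4x4, takes a point from world to camera coordinates). Camera axes: x right, y down, z forward; pixel columns grow to the right and rows downward; lengths in m; the calibration is good to about 2 mm. A picture is of the moment at which its call begins. camera_model takes no time and is no camera call.
- ctrl.close_job(): hands the job in; it is judged then, once.
The state is a dict: "t": time; "joint_pos": joint angles; "joint_velocities": joint speeds; "joint_torque": joint torques, N m; "tool_pos": TCP position; "tool_rot": TCP orientation; "contact_force": force on the tool from outside, world axes, zero at the start; "moment": the same for the moment, N m; "width": finger opening in m; "grip_force": force on a finger pad.
Only numpy, scipy, OpenCV 4.12 (cv2) and the standard library are available. Lean on these libraries where they do the work, as an engineer would, in place of code of your own. Each camera call takes 0.05 s, during which the arm holds its last target. There are 200 camera calls.

## Task

The open tin of dowel plugs needs its double lid on: pick up the nested lids together by the tall red knob and lower them gently onto the tin, without dropping them, until the inner lid sits flat and centred on the rim and the outer cover is down over it, then let go. After that take the outer cover alone by its black collar and lift it off the inner lid and its knob, leaving the inner lid seated on the tin. Finish still holding the cover level in the gripper, entirely higher than the top of the red knob and touching nothing else, and leave the glasses, wood block, folding rule and brush where they lie.

Things in the scene. Friction and masses are not known exactly. Their poses are not given: they have to be found in the camera images.
- tin_mouth (a point): Centre of the mouth of the open, round, green tin, level with its rim, z up. The tin is 120 mm across outside, 114 mm inside and 60 mm high; it is fixed to the bench. Wooden dowel plugs cover its bottom to a height of about 30 mm. The tin and the nested lids may each stand on the left or on the right.
- knob (a point): Grip point on the axis of the upright red knob of the inner lid, 11 mm below the knob's flat top; z up. The knob is a round post 20 mm in diameter that passes freely through the collar of the outer cover and stands 34 mm out of it; this point is 23 mm above the collar's top, 59 mm above the underside of the inner lid's flange and, at the start, 73 mm above the bench. Lifting the knob carries both lids (about 0.3 kg) since the outer cover simply lies on the inner lid.
- inner_seat (a point): Centre of the underside of the inner lid's flange, z up: the aluminium inner lid has a flange 120 mm across and 4 mm thick that comes to lie on the tin's rim, and below it a plug 106 mm across and 14 mm deep with a tapered foot (98 mm) that goes inside the tin with 4 mm play all round. Seated, this point coincides with point tin_mouth. At the start the plug's foot stands on the bench, inside the outer cover.
- collar (a point): Grip point on the axis of the black collar of the outer cover, 6 mm below the collar's top, z up. The collar is a ring 48 mm across outside, 28 mm inside, 28 mm high, standing in the middle of the cover's flat round top, so this point is 22 mm above the flat top. The red knob stands up through it to 40 mm above this point (when nested). Grip the collar across its outside from above, with the knob between the fingers.
- cover_edge (a point): Centre of the lower edge of the outer cover's skirt, z up; 42 mm below point collar. The steel outer cover is 134 mm across, its skirt is 128 mm inside, 16 mm deep, and hangs over the tin with 4 mm play all round. Nested, the flat plate (4 mm thick) lies on the inner lid's flange and this point is 12 mm below point inner_seat.
- inner_lid: The inner lid with its red knob (about 150 g); origin at the centre of the plug's foot, z up, knob top at 84 mm.
- outer_cover: The outer cover with its black collar (about 150 g); origin at the centre of the skirt's lower edge, z up.
- tin: The green tin; origin at the centre of its underside, on the bench.
- glasses: Safety glasses, 82 x 154 x 49 mm, lying on the bench; origin under the centre. Leave alone.
- block: Planed wood block, 42 x 130 x 47 mm, lying on the bench; origin under the centre. Leave alone.
- rule: Folded wooden rule, 16 x 203 x 15 mm, lying on the bench; origin under the centre. Leave alone.
- brush: Round brush with orange and green handle, 23 x 201 x 18 mm, lying on the bench; origin under the centre. Leave alone.
There are look-alikes about, which are no part of the job. Leave any purple look-alike of the tin alone.

How it is judged:
By the outcome, as a careful person would: the job done as asked, in the order asked, and still so for the second after the job is handed in, while the arm keeps its last pose, push and grip.
It also fails if it takes over 48 s, if anything falls off the work surface, if the arm or the gripper's body presses on something with over 40 N, if the wrist force passes 120 N, or if a joint passes its speed limit or range.

## Working session

There is one attempt and no reset: what is moved stays moved. The work goes in short steps, Python scripts to look and compute and a shell command to move; the robot and the scene stay as the last step left them, time stands still between calls to the robot, and variables do not carry over. Pictures are saved under pics/ and viewed, at most 10 in all, crops included, and the job is handed in when it is done.

```bash
ls; mkdir -p pics; python3 - <<'E'
from workcell import ctrl
import cv2,numpy as np
s=ctrl.read_state();print({k:np.round(s[k],3) for k in s if k in('t','tool_pos','tool_rot','width','contact_force')},ctrl.nose_length)
for n in('side','top'):
    p,d=ctrl.capture(n);cv2.imwrite(f'pics/{n}0.png',p[...,::-1]);np.save(f'pics/{n}0.npy',d);m=ctrl.camera_model(n)
    print(n,m['fx'],m['dist'],np.linalg.inv(m['world_to_cam']).round(3).tolist())
E
```

```text
pics
{'t': np.float64(0.0), 'tool_pos': array([ 0.227, -0.635,  0.252]), 'tool_rot': array([-1.79895e+02,  7.00000e-03,  1.96980e+01]), 'contact_force': array([-0.302,  0.383,  0.169]), 'width': np.float64(0.085)} 0.022
side 462.732146284039 [-0.15471088  0.          0.          0.          0.        ] [[1.0, 0.011, 0.026, 0.478], [-0.019, -0.443, 0.896, -1.418], [0.021, -0.896, -0.443, 0.743], [0.0, 0.0, 0.0, 1.0]]
top 393.9871853254316 [-0.05702424  0.          0.          0.          0.        ] [[0.002, -0.99, 0.142, 0.407], [-1.0, -0.001, 0.006, -0.046], [-0.006, -0.142, -0.99, 1.056], [0.0, 0.0, 0.0, 1.0]]
```

View pics/top0.png

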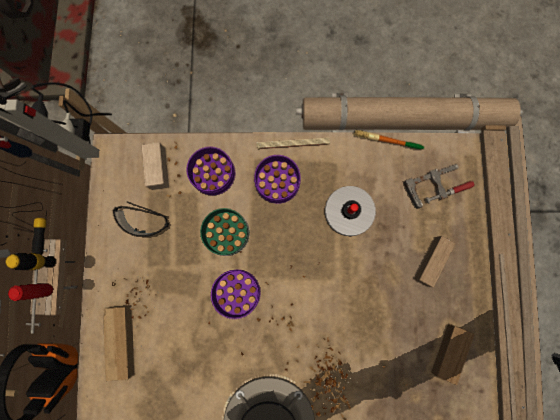

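View pics/side0.png

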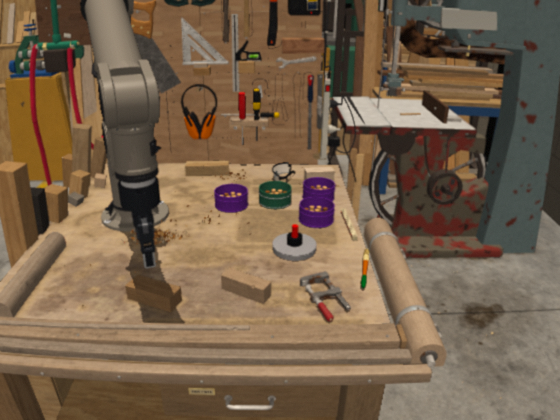

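Candidates for the tin in the top view are the green one at (225,232) and purple look-alikes at (211,171), (278,179) and (236,293). For the lids there is the grey disc with black collar and red knob at (350,210); the red clamp handle at (463,187) is the only other red thing on the bench. I choose the green tin and the disc, and will measure both and check them in a close crop.

```bash
cat > h.py <<'E'
from workcell import ctrl
import cv2,numpy as np
def ray(m,uv):
    K=np.array([[m['fx'],0,m['cx']],[0,m['fy'],m['cy']],[0,0,1]])
    n=cv2.undistortPoints(np.array(uv,float).reshape(-1,1,2),K,np.array(m['dist'])).reshape(-1,2)
    T=np.linalg.inv(m['world_to_cam']);return T[:3,3],np.c_[n,np.ones(len(n))]@T[:3,:3].T
def plane(m,uv,z):
    o,d=ray(m,uv);return o+d*((z-o[2])/d[:,2])[:,None]
def proj(m,P):
    K=np.array([[m['fx'],0,m['cx']],[0,m['fy'],m['cy']],[0,0,1]]);W=m['world_to_cam']
    return cv2.projectPoints(np.array(P,float).reshape(-1,1,3),cv2.Rodrigues(np.array(W)[:3,:3])[0],np.array(W)[:3,3],K,np.array(m['dist']))[0].reshape(-1,2)
def circ(P):
    A=np.c_[2*P[:,:2],np.ones(len(P))];s=np.linalg.lstsq(A,(P[:,:2]**2).sum(1),rcond=None)[0]
    return s[:2],np.sqrt(s[2]+s[:2]@s[:2])
def biggest(mask):
    n,l,st,c=cv2.connectedComponentsWithStats(mask.astype(np.uint8));i=1+st[1:,4].argmax();return l==i,st[i],c[i]
E
python3 - <<'E'
from h import *
for n in('side','top'):
    p=cv2.imread(f'pics/{n}0.png');m=ctrl.camera_model(n);d=np.load(f'pics/{n}0.npy');h=cv2.cvtColor(p,cv2.COLOR_BGR2HSV)
    print(n,'tcp px',proj(m,[[.228,-.636,.253]]))
    H,S,V=[h[...,i].astype(int) for i in range(3)]
    roi=np.zeros(H.shape,bool)
    if n=='top': roi[150:260,150:400]=1
    else: roi[170:270,200:345]=1
    g,st,c=biggest(roi&(H>60)&(H<100)&(S>70)&(V>25));print('green',st,c)
    r,st2,c2=biggest(roi&((H<8)|(H>172))&(S>170)&(V>90));print('red',st2,c2)
    cs=max(cv2.findContours(g.astype(np.uint8),0,cv2.CHAIN_APPROX_NONE)[0],key=len).reshape(-1,2)
    if n=='side': pass
    for z in(.06,):
        P=plane(m,cs,z);cc,R=circ(P);print('tin outline',z,cc,R,np.abs(np.linalg.norm(P[:,:2]-cc,axis=1)-R).max())
    for z in(.084,.073): print('red at',z,plane(m,[c2],z))
    # depth lookup
    rr=np.argwhere(r);vals=d[r];print('red depth',np.percentile(vals,[5,50]))
    o,D=ray(m,rr[:,::-1]);W=o+D*vals[:,None];print('red pts z pct',np.percentile(W[:,2],[5,50,95]),'median top',np.median(W[W[:,2]>.08],axis=0), 'n',len(W))
    cs=np.argwhere(np.ones(H.shape));o,D=ray(m,cs[:,::-1]);W=o+D*d.reshape(-1,1)
    near=np.linalg.norm(W[:,:2]-plane(m,[c2],.08)[0,:2],axis=1)<.09
    for lo,hi in((.015,.03),(.043,.056),(.075,.1)):
        q=W[near&(W[:,2]>lo)&(W[:,2]<hi)];
        if len(q): print('z',lo,hi,'n',len(q),'mean',q.mean(0),'mid',(q.min(0)+q.max(0))/2,'ext',np.ptp(q,axis=0))
    for nm,cc in(('tin',(st[0]+st[2]/2,st[1]+st[3]/2)),('lid',c2)):
        x,y=map(int,cc);k=cv2.resize(p[max(0,y-40):y+40,x-45:x+45],None,fx=4,fy=4,interpolation=cv2.INTER_NEAREST);cv2.imwrite(f'pics/c_{n}_{nm}.png',k)
a=[cv2.imread(f'pics/c_{n}_{o}.png') for n in('top','side') for o in('tin','lid')]
k=cv2.resize(np.vstack([np.hstack(a[:2]),np.hstack(a[2:])]),(675,600));cv2.imwrite('pics/crops.png',k)
E
```

```text
side tcp px [[146.5978714  250.64869826]]
green [260 181  31  17 311] [274.67202572 188.44694534]
red [291 224   8  14  82] [294.5        230.46341463]
tin outline 0.06 [0.48813386 0.0994477 ] 0.06426724673051729 0.010435690162953745
red at 0.084 [[ 0.54414321 -0.24631127  0.084     ]]
red at 0.073 [[ 0.54524462 -0.22675905  0.073     ]]
red depth [1.36585843 1.37292022]
red pts z pct [0.05012855 0.06992025 0.08430657] median top [ 0.54663916 -0.21707879  0.08328282] n 82
z 0.015 0.03 n 676 mean [ 0.54564992 -0.23076189  0.02196072] mid [ 0.54728395 -0.21934144  0.02231676] ext [0.13014635 0.12934648 0.01451311]
z 0.043 0.056 n 101 mean [ 0.54594176 -0.22240611  0.04913568] mid [ 0.54659125 -0.2188825   0.0495956 ] ext [0.04554758 0.04531953 0.01251617]
z 0.075 0.1 n 33 mean [ 0.54660051 -0.21833855  0.08158924] mid [ 0.54685527 -0.21490324  0.0812654 ] ext [0.01792047 0.02419482 0.00977935]
top tcp px [[576.80633027 349.93101463]]
green [201 209  47  46 916] [222.67139738 231.21724891]
red [350 204   9   8  50] [353.84 207.08]
tin outline 0.06 [0.48583792 0.11405893] 0.05785417831532386 0.002459209165245446
red at 0.084 [[ 0.54472982 -0.21381807  0.084     ]]
red at 0.073 [[ 0.54629147 -0.21571673  0.073     ]]
red depth [0.9797571 0.9828324]
red pts z pct [0.07637867 0.08258684 0.08538311] median top [ 0.54490668 -0.21428533  0.08303028] n 50
z 0.015 0.03 n 1653 mean [ 0.54457502 -0.21350949  0.02098406] mid [ 0.54551908 -0.2147426   0.02245688] ext [0.13222459 0.12859897 0.01401557]
z 0.043 0.056 n 181 mean [ 0.54459415 -0.21411634  0.04868882] mid [ 0.54623569 -0.21515255  0.04931832] ext [0.04505251 0.04685701 0.0120137 ]
z 0.075 0.1 n 50 mean [ 0.54496982 -0.21490682  0.08232534] mid [ 0.54446489 -0.21516778  0.08104202] ext [0.01712257 0.01950154 0.009786  ]
```

View pics/crops.png

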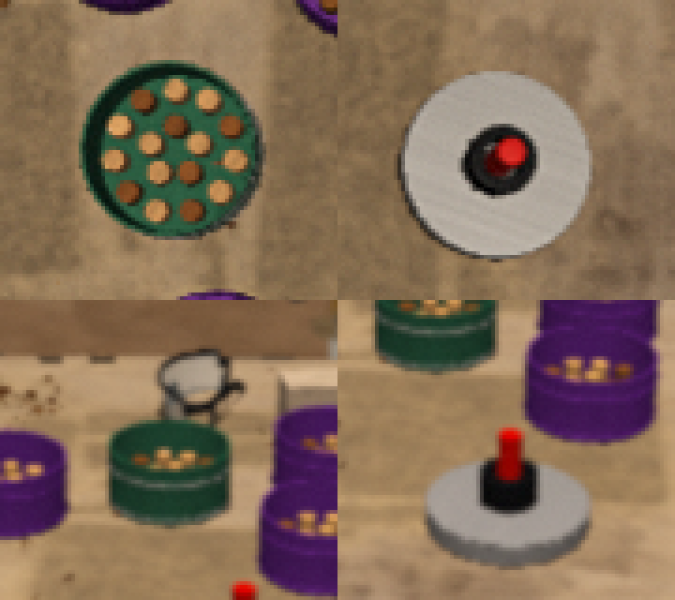

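The crops confirm both choices: the green tin with plugs (top left and bottom left panels), and the grey cover with black collar and upright red knob (right panels). Next I refine both centres with depth, treated the same way in both views.

```bash
python3 - <<'E'
from h import *
for n in('side','top'):
    m=ctrl.camera_model(n);d=np.load(f'pics/{n}0.npy')
    cs=np.argwhere(np.ones(d.shape));o,D=ray(m,cs[:,::-1]);W=o+D*d.reshape(-1,1)
    t=W[(np.linalg.norm(W[:,:2]-[.486,.113],axis=1)<.075)];
    q=t[(t[:,2]>.054)&(t[:,2]<.066)];
    print(n,'rim n',len(q),'mid',(q.min(0)+q.max(0))/2,'ext',np.ptp(q,axis=0),'circ',circ(q),'bench z',np.median(W[np.abs(W[:,2])<.01][:,2]),'rim z',np.percentile(t[:,2],[90,98]))
    # disc mask via depth: pixel outline -> plane z=.022
    l=(np.linalg.norm(W[:,:2]-[.5455,-.2155],axis=1)<.085)&(W[:,2]>.012)
    c=max(cv2.findContours(l.reshape(d.shape).astype(np.uint8),0,cv2.CHAIN_APPROX_NONE)[0],key=len).reshape(-1,2)
    P=plane(m,c,.022);print('plate',circ(P[np.abs(np.linalg.norm(P[:,:2]-[.5455,-.2155],axis=1)-.067)<.008]))
# side: tin outline lateral extent
p=cv2.imread('pics/side0.png')
s=ctrl.read_state();print(s['tool_pos'],s['tool_rot'])
from scipy.spatial.transform import Rotation as R
M=R.from_euler('xyz',s['tool_rot'],degrees=True)
tp=np.array(s['tool_pos'])
# tool axis along knob-tin line? print shift to knob approach
print(M.as_matrix().round(3).tolist())
for tz in(.20,.076): print('shift',M.inv().apply(np.array([.5455,-.2155,tz])-tp)/.8)
E
```

```text
side rim n 129 mid [0.48833418 0.11314261 0.05879566] ext [0.11654495 0.12470199 0.00958261] circ (array([0.48861789, 0.11436159]), np.float64(0.05839620607565477)) bench z 0.00031401576928230535 rim z [0.05596566 0.06097515]
plate (array([ 0.54616225, -0.21946017]), np.float64(0.06830433544815753))
top rim n 188 mid [0.48729025 0.1147528  0.05908143] ext [0.11766637 0.12076003 0.01007624] circ (array([0.48680668, 0.11465759]), np.float64(0.058379737835527426)) bench z -0.001310403012833694 rim z [0.04574106 0.05929672]
plate (array([ 0.54522839, -0.21399772]), np.float64(0.06500491807547548))
[ 0.22735753 -0.63501983  0.25242297] [-1.79903257e+02  5.22298430e-03  1.96986192e+01]
[[0.941, 0.337, -0.001], [0.337, -0.941, 0.002], [-0.0, -0.002, -1.0]]
shift [ 0.55117219 -0.35955377  0.06608567]
shift [ 0.55118632 -0.35929205  0.22108545]
```

```bash
python3 -m jog '[{"linear":[0.551,-0.3615,0.04],"twist":[0,0,0],"claw":0},{"linear":[0.551,-0.3615,0.04],"twist":[0,0,0],"claw":0},{"linear":[0.551,-0.3615,0.04],"twist":[0,0,0],"claw":0},{"linear":[0.551,-0.3615,0.04],"twist":[0,0,0],"claw":0},{"linear":[0.551,-0.3615,0.04],"twist":[0,0,0],"claw":0},{"linear":[0.551,-0.3615,0.04],"twist":[0,0,0],"claw":0},{"linear":[0.551,-0.3615,0.04],"twist":[0,0,0],"claw":0},{"linear":[0.551,-0.3615,0.04],"twist":[0,0,0],"claw":0},{"linear":[0.551,-0.3615,0.04],"twist":[0,0,0],"claw":0},{"linear":[0.551,-0.3615,0.04],"twist":[0,0,0],"claw":0},{"linear":[0.551,-0.3615,0.04],"twist":[0,0,0],"claw":0},{"linear":[0.551,-0.3615,0.04],"twist":[0,0,0],"claw":0}]' 40
```

```text
t: 1.3
tool_pos: [0.5477, -0.2088, 0.2208]
tool_rot: [-179.9, -0.1, 20.2]
contact_force: [-0.6, 0.5, -0.2]
width: 0.0428
grip_force: 0.0
```

```bash
python3 -m jog '[{"linear":[0,0,0],"twist":[0,0,0],"claw":0},{"linear":[0,0,0],"twist":[0,0,0],"claw":0},{"linear":[0,0,0],"twist":[0,0,0],"claw":0}]'
python3 - <<'E'
from h import *
p,d=ctrl.capture('side');cv2.imwrite('pics/s1.png',cv2.resize(p[120:280,200:400,::-1],None,fx=3.5,fy=3.5));
s=ctrl.read_state();print(s['tool_pos'],s['tool_rot'],s['joint_pos'])
E
```

```text
t: 1.6
tool_pos: [0.5441, -0.2163, 0.2213]
tool_rot: [180.0, 0.0, 19.5]
contact_force: [-0.7, -0.1, -0.3]
width: 0.0428
grip_force: 0.0
[ 0.54426838 -0.21613852  0.22133334] [1.79979423e+02 2.39473335e-02 1.95556763e+01] [ 23.17256802  21.22746519  -9.68427791 103.06498768   4.24661537
  56.06515031 -58.6843706 ]
```

View pics/s1.png

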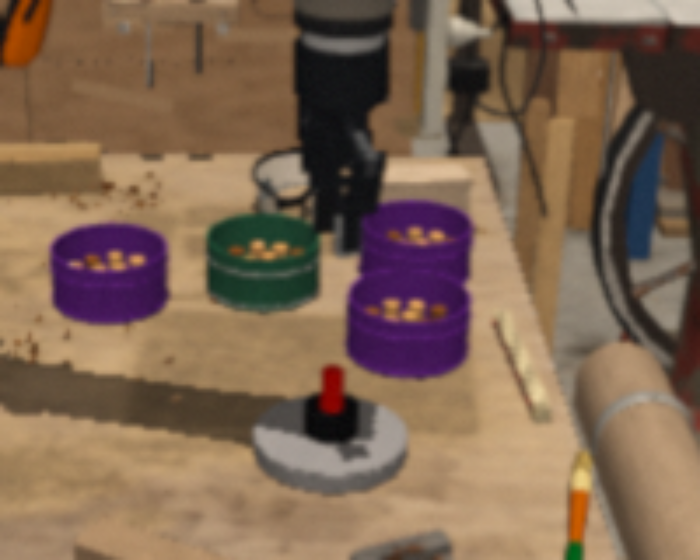

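The side crop shows the gripper above the knob (333,390) with nothing in the way. I descend.

```bash
python3 -m jog '[{"linear":[0.001,-0.001,0.05],"twist":[0,0,0],"claw":0},{"linear":[0.001,-0.001,0.09],"twist":[0,0,0],"claw":0},{"linear":[0.001,-0.001,0.12],"twist":[0,0,0],"claw":0},{"linear":[0.001,-0.001,0.145],"twist":[0,0,0],"claw":0},{"linear":[0.001,-0.001,0.16],"twist":[0,0,0],"claw":0},{"linear":[0.001,-0.001,0.17],"twist":[0,0,0],"claw":0},{"linear":[0.001,-0.001,0.176],"twist":[0,0,0],"claw":0},{"linear":[0.001,-0.001,0.18],"twist":[0,0,0],"claw":0},{"linear":[0.001,-0.001,0.18],"twist":[0,0,0],"claw":0},{"linear":[0.001,-0.001,0.18],"twist":[0,0,0],"claw":0}]' 40
python3 - <<'E'
from h import *
out=[]
for n,(a,b) in(('side',(230,295)),('top',(208,350))):
    p,d=ctrl.capture(n);out.append(cv2.resize(p[a-50:a+40,b-45:b+45,::-1],(400,400)))
cv2.imwrite('pics/s2.png',np.hstack(out))
E
```

```text
t: 2.65
tool_pos: [0.546, -0.2138, 0.0779]
tool_rot: [180.0, -0.1, 19.7]
contact_force: [-0.1, -0.4, 0.8]
width: 0.0426
grip_force: 0.0
```

View pics/s2.png

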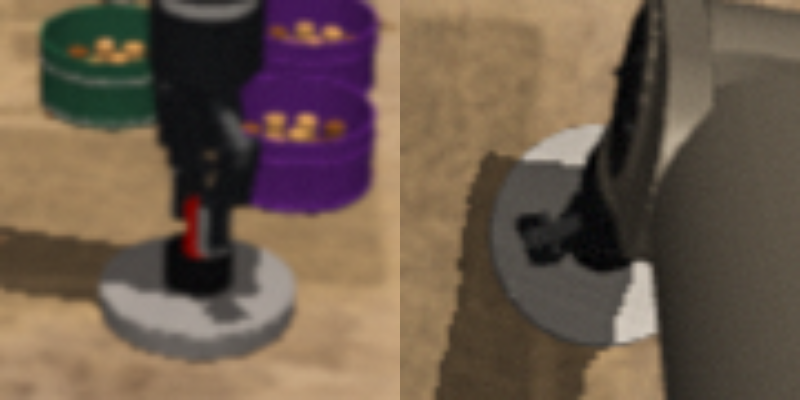

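The knob (left panel, 192,228) stands between the fingers. I close on it.

```bash
python3 -m jog '[{"linear":[0,0,0],"twist":[0,0,0],"claw":-0.3},{"linear":[0,0,0],"twist":[0,0,0],"claw":-0.5},{"linear":[0,0,0],"twist":[0,0,0],"claw":-1},{"linear":[0,0,0],"twist":[0,0,0],"claw":-1},{"linear":[0,0,0],"twist":[0,0,0],"claw":-1},{"linear":[0,0,0],"twist":[0,0,0],"claw":-1}]' 60
```

```text
t: 3.35
tool_pos: [0.5458, -0.2139, 0.0776]
tool_rot: [180.0, -0.0, 19.7]
contact_force: [-0.9, -1.6, 2.9]
width: 0.0182
grip_force: 58.5
```

```bash
python3 -m jog '[{"linear":[0,0,-0.01],"twist":[0,0,0],"claw":-1},{"linear":[0,0,-0.03],"twist":[0,0,0],"claw":-1},{"linear":[0,0,-0.055],"twist":[0,0,0],"claw":-1},{"linear":[0,0,-0.08],"twist":[0,0,0],"claw":-1},{"linear":[0,0,-0.105],"twist":[0,0,0],"claw":-1},{"linear":[0,0,-0.13],"twist":[0,0,0],"claw":-1},{"linear":[0,0,-0.15],"twist":[0,0,0],"claw":-1},{"linear":[0,0,-0.16],"twist":[0,0,0],"claw":-1},{"linear":[0,0,-0.16],"twist":[0,0,0],"claw":-1},{"linear":[0,0,-0.16],"twist":[0,0,0],"claw":-1}]'
python3 - <<'E'
from h import *
import time
s=ctrl.read_state();print(s['tool_pos'],s['width'],s['contact_force'])
from scipy.spatial.transform import Rotation as R
print(R.from_euler('xyz',s['tool_rot'],degrees=True).inv().apply(np.array([.4875-.5458,.1145+.2139,0]))/.8)
E
```

```text
t: 4.35
tool_pos: [0.5448, -0.2134, 0.2044]
tool_rot: [-179.9, 0.1, 19.7]
contact_force: [-0.1, 0.5, -3.6]
width: 0.0181
grip_force: 59.0
[ 0.54483061 -0.21339246  0.20436426] 0.018085044960372273 [-0.09705585  0.45659735 -3.61816752]
[ 6.97744879e-02 -4.11038225e-01  3.37594389e-04]
```

```bash
python3 -m jog '[{"linear":[0.003,-0.015,0],"twist":[0,0,0],"claw":-1},{"linear":[0.009,-0.05,0],"twist":[0,0,0],"claw":-1},{"linear":[0.016,-0.095,0],"twist":[0,0,0],"claw":-1},{"linear":[0.024,-0.14,0],"twist":[0,0,0],"claw":-1},{"linear":[0.032,-0.185,0],"twist":[0,0,0],"claw":-1},{"linear":[0.039,-0.23,0],"twist":[0,0,0],"claw":-1},{"linear":[0.047,-0.275,0],"twist":[0,0,0],"claw":-1},{"linear":[0.054,-0.32,0],"twist":[0,0,0],"claw":-1},{"linear":[0.061,-0.36,0],"twist":[0,0,0],"claw":-1},{"linear":[0.066,-0.39,0],"twist":[0,0,0],"claw":-1},{"linear":[0.069,-0.407,0],"twist":[0,0,0],"claw":-1},{"linear":[0.07,-0.411,0],"twist":[0,0,0],"claw":-1}]'
python3 -m jog '[{"linear":[0,0,0],"twist":[0,0,0],"claw":-1},{"linear":[0,0,0],"twist":[0,0,0],"claw":-1},{"linear":[0,0,0.05],"twist":[0,0,0],"claw":-1},{"linear":[0,0,0.05],"twist":[0,0,0],"claw":-1},{"linear":[0,0,0.05],"twist":[0,0,0],"claw":-1}]'
python3 - <<'E'
from h import *
out=[]
for n,(a,b) in(('side',(170,275)),('top',(225,232))):
    p,d=ctrl.capture(n);out.append(cv2.resize(p[a-50:a+50,b-50:b+50,::-1],(400,400)));np.save(f'pics/{n}3.npy',d);cv2.imwrite(f'pics/{n}3.png',p[...,::-1])
    m=ctrl.camera_model(n);cs=np.argwhere(np.ones(d.shape));o,D=ray(m,cs[:,::-1]);W=o+D*d.reshape(-1,1)
    l=W[np.linalg.norm(W[:,:2]-[.4875,.1145],axis=1)<.09];hh=np.histogram(l[:,2],bins=np.arange(0,.2,.01));print(n,hh[0])
cv2.imwrite('pics/s3.png',np.hstack(out));s=ctrl.read_state();print(s['tool_pos'])
E
```

```text
t: 5.55
tool_pos: [0.486, 0.1176, 0.2047]
tool_rot: [-179.9, 0.1, 19.9]
contact_force: [-0.0, -0.2, -3.5]
width: 0.0183
grip_force: 59.0
t: 6.05
tool_pos: [0.487, 0.1137, 0.165]
tool_rot: [180.0, 0.1, 19.6]
contact_force: [0.6, 0.6, -2.7]
width: 0.018
grip_force: 60.1
side [271  91 149 156 108 102  19   0   6  87 236 197  35  58  15  25  21  24
  24]
top [219   0   0   0   0   0   0   0   6  18 608 191   6  32   1   4   0   1
   3]
[0.48835846 0.11455753 0.16645796]
```

View pics/s3.png

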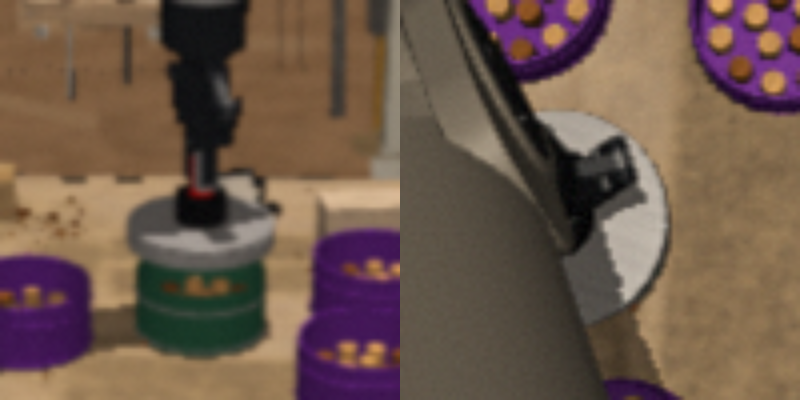

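```bash
python3 - <<'E'
from h import *
from scipy.optimize import least_squares
for n in('side','top'):
    d=np.load(f'pics/{n}3.npy');m=ctrl.camera_model(n);cs=np.argwhere(np.ones(d.shape));o,D=ray(m,cs[:,::-1]);W=o+D*d.reshape(-1,1)
    r=np.linalg.norm(W[:,:2]-[.4875,.1145],axis=1);q=(r<.085)&(W[:,2]>.095)&(W[:,2]<.122)
    msk=q.reshape(d.shape).astype(np.uint8)
    pz=W[q&(W[:,2]>.106)&(W[:,2]<.116)&(r<.06)];print(n,'plate z',np.median(pz[:,2]),'tilt',np.linalg.lstsq(np.c_[pz[:,:2]-pz[:,:2].mean(0),np.ones(len(pz))],pz[:,2],rcond=None)[0])
    c=max(cv2.findContours(msk,0,cv2.CHAIN_APPROX_NONE)[0],key=len).reshape(-1,2)
    P=plane(m,c,.111);e=P[(np.abs(np.linalg.norm(P[:,:2]-[.4875,.1145],axis=1)-.066)<.008)]
    if n=='top': e=e[e[:,1]<.115]
    f=least_squares(lambda x:np.linalg.norm(e[:,:2]-x[:2],axis=1)-(.065 if n=='top' else .068),[.4875,.1145],loss='soft_l1',f_scale=.001);print(len(e),f.x,np.abs(f.fun).mean())
    if n=='side': g=e[np.abs(e[:,0]-.4875)>.06];print('side x mid',(e[:,0].min()+e[:,0].max())/2)
E
```

```text
side plate z 0.11029895234817289 tilt [ 0.00245483 -0.00572576  0.11029811]
29 [0.48755585 0.10428272] 0.001968533220317523
side x mid 0.48749292164316005
top plate z 0.10893264830153582 tilt [0.00194845 0.00106116 0.10907681]
93 [0.48630255 0.11115291] 0.0016636364145267398
```

The lids are level and within about 2 mm of the tin's axis, so I nudge 1 mm and lower gently while watching the force.

```bash
python3 -m jog '[{"linear":[0,-0.0013,0.01],"twist":[0,0,0],"claw":-1},{"linear":[0,-0.0013,0.02],"twist":[0,0,0],"claw":-1},{"linear":[0,-0.0013,0.026],"twist":[0,0,0],"claw":-1},{"linear":[0,-0.0013,0.03],"twist":[0,0,0],"claw":-1},{"linear":[0,-0.0013,0.033],"twist":[0,0,0],"claw":-1},{"linear":[0,-0.0013,0.036],"twist":[0,0,0],"claw":-1},{"linear":[0,-0.0013,0.038],"twist":[0,0,0],"claw":-1},{"linear":[0,-0.0013,0.04],"twist":[0,0,0],"claw":-1},{"linear":[0,-0.0013,0.04],"twist":[0,0,0],"claw":-1}]'
python3 -m jog '[{"linear":[0,0,0.002],"twist":[0,0,0],"claw":-1},{"linear":[0,0,0.004],"twist":[0,0,0],"claw":-1},{"linear":[0,0,0.004],"twist":[0,0,0],"claw":-1}]'
```

```text
t: 7.05
tool_pos: [0.487, 0.1157, 0.1332]
tool_rot: [180.0, 0.0, 19.7]
contact_force: [-0.4, -0.7, -3.1]
width: 0.0183
grip_force: 60.1
t: 7.35
tool_pos: [0.487, 0.1157, 0.1299]
tool_rot: [-180.0, 0.0, 19.7]
contact_force: [-0.1, 0.0, -4.1]
width: 0.0181
grip_force: 60.1
```

```bash
python3 -m jog '[{"linear":[0,0,0.002],"twist":[0,0,0],"claw":-1},{"linear":[0,0,0.004],"twist":[0,0,0],"claw":-1},{"linear":[0,0,0.005],"twist":[0,0,0],"claw":-1},{"linear":[0,0,0.005],"twist":[0,0,0],"claw":-1}]'
python3 -m jog '[{"linear":[0,0,0.001],"twist":[0,0,0],"claw":-1},{"linear":[0,0,0.002],"twist":[0,0,0],"claw":-1},{"linear":[0,0,0.002],"twist":[0,0,0],"claw":-1}]'
```

```text
t: 7.75
tool_pos: [0.487, 0.1157, 0.1259]
tool_rot: [180.0, 0.0, 19.7]
contact_force: [-0.2, -0.3, -3.5]
width: 0.0185
grip_force: 60.1
t: 8.05
tool_pos: [0.487, 0.1158, 0.1244]
tool_rot: [180.0, 0.0, 19.7]
contact_force: [0.2, -0.2, -3.9]
width: 0.0185
grip_force: 60.1
```

```bash
python3 -m jog '[{"linear":[0,0,0.001],"twist":[0,0,0],"claw":-1},{"linear":[0,0,0.001],"twist":[0,0,0],"claw":-1}]'
python3 -m jog '[{"linear":[0,0,0.001],"twist":[0,0,0],"claw":-1},{"linear":[0,0,0.001],"twist":[0,0,0],"claw":-1}]'
```

```text
t: 8.25
tool_pos: [0.4872, 0.1158, 0.1237]
tool_rot: [180.0, -0.0, 19.7]
contact_force: [-0.9, 0.3, -3.1]
width: 0.0183
grip_force: 60.6
t: 8.45
tool_pos: [0.4872, 0.1158, 0.1236]
tool_rot: [180.0, -0.0, 19.7]
contact_force: [-3.0, -0.5, 4.2]
width: 0.0182
grip_force: 61.5
```

Contact came at exactly the expected seated height (0.1236). I release gently and rise to check.

```bash
python3 -m jog '[{"linear":[0,0,0],"twist":[0,0,0],"claw":-0.4},{"linear":[0,0,0],"twist":[0,0,0],"claw":-0.2},{"linear":[0,0,0],"twist":[0,0,0],"claw":0.1},{"linear":[0,0,0],"twist":[0,0,0],"claw":0.3},{"linear":[0,0,-0.02],"twist":[0,0,0],"claw":0.5},{"linear":[0,0,-0.06],"twist":[0,0,0],"claw":1},{"linear":[0,0,-0.1],"twist":[0,0,0],"claw":1},{"linear":[0,0,-0.1],"twist":[0,0,0],"claw":1},{"linear":[0,0,-0.1],"twist":[0,0,0],"claw":1}]'
python3 - <<'E'
from h import *
out=[]
for n,(a,b) in(('side',(180,275)),('top',(230,232))):
    p,d=ctrl.capture(n);out.append(cv2.resize(p[a-50:a+50,b-50:b+50,::-1],(400,400)));cv2.imwrite(f'pics/{n}4.png',p[...,::-1]);np.save(f'pics/{n}4.npy',d)
    m=ctrl.camera_model(n);cs=np.argwhere(np.ones(d.shape));o,D=ray(m,cs[:,::-1]);W=o+D*d.reshape(-1,1)
    r=np.linalg.norm(W[:,:2]-[.4875,.1145],axis=1)
    q=W[(r<.06)&(W[:,2]>.06)&(W[:,2]<.075)];print(n,'plate z',np.median(q[:,2]),np.linalg.lstsq(np.c_[q[:,:2]-q[:,:2].mean(0),np.ones(len(q))],q[:,2],rcond=None)[0])
    for lo,hi in((.06,.076),(.088,.102),(.112,.14)):
        q=W[(r<.08)&(W[:,2]>lo)&(W[:,2]<hi)]
        if len(q):print(lo,len(q),'mid',((q.min(0)+q.max(0))/2).round(4),'ext',np.ptp(q,axis=0).round(4))
cv2.imwrite('pics/s4.png',np.hstack(out));print(ctrl.read_state()['tool_pos'])
E
```

```text
t: 9.35
tool_pos: [0.4875, 0.1159, 0.2035]
tool_rot: [180.0, -0.1, 19.7]
contact_force: [-0.2, -0.4, 0.4]
width: 0.0852
grip_force: 0.0
side plate z 0.06867213744719758 [-0.00017264 -0.00174106  0.06866048]
0.06 410 mid [0.488  0.1099 0.0677] ext [0.1302 0.1318 0.0153]
0.088 77 mid [0.4877 0.1102 0.095 ] ext [0.0433 0.0508 0.0139]
0.112 30 mid [0.4874 0.1124 0.1232] ext [0.0144 0.017  0.0208]
top plate z 0.06654298761220245 [0.00131823 0.00023028 0.06658154]
0.06 819 mid [0.4868 0.0908 0.0676] ext [0.1317 0.0848 0.0151]
0.088 85 mid [0.484  0.1035 0.0946] ext [0.0396 0.0262 0.0098]
0.112 21 mid [0.4841 0.1085 0.1223] ext [0.0146 0.008  0.0204]
[0.4864928  0.1154855  0.20203093]
```

View pics/s4.png

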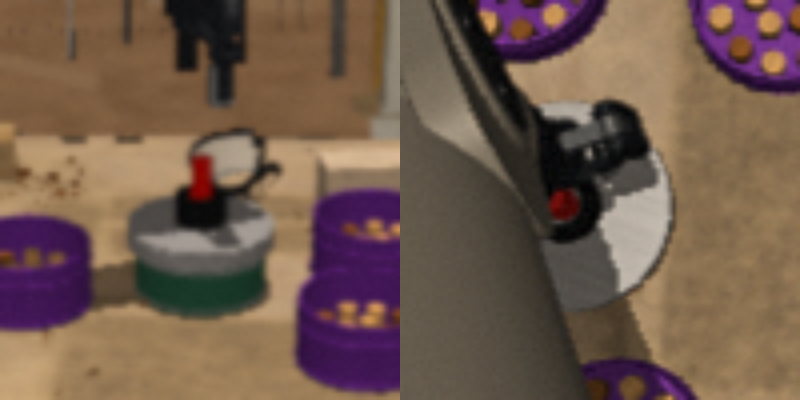

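The lids are seated and level, with the plate top at about 0.068 as expected; the cover (left panel, 200,235) sits round the tin and the knob stands in the collar's middle. Now I descend open over the collar.

```bash
python3 -m jog '[{"linear":[0,0,0.03],"twist":[0,0,0],"claw":1},{"linear":[0,0,0.06],"twist":[0,0,0],"claw":1},{"linear":[0,0,0.085],"twist":[0,0,0],"claw":1},{"linear":[0,0,0.105],"twist":[0,0,0],"claw":1},{"linear":[0,0,0.12],"twist":[0,0,0],"claw":1},{"linear":[0,0,0.129],"twist":[0,0,0],"claw":1},{"linear":[0,0,0.134],"twist":[0,0,0],"claw":1},{"linear":[0,0,0.136],"twist":[0,0,0],"claw":1},{"linear":[0,0,0.136],"twist":[0,0,0],"claw":1}]' 40
python3 -m jog '[{"linear":[0,0,0],"twist":[0,0,0],"claw":0.5},{"linear":[0,0,0],"twist":[0,0,0],"claw":0.25},{"linear":[0,0,0],"twist":[0,0,0],"claw":0.1},{"linear":[0,0,0],"twist":[0,0,0],"claw":-0.2},{"linear":[0,0,0],"twist":[0,0,0],"claw":-0.2},{"linear":[0,0,0],"twist":[0,0,0],"claw":-0.2}]' 60
```

```text
t: 10.35
tool_pos: [0.4874, 0.1158, 0.0943]
tool_rot: [180.0, -0.0, 19.7]
contact_force: [-0.2, 0.5, -0.3]
width: 0.0855
grip_force: 0.0
t: 10.95
tool_pos: [0.4874, 0.1158, 0.0951]
tool_rot: [180.0, -0.0, 19.7]
contact_force: [-2.3, -1.5, 8.3]
width: 0.047
grip_force: 60.2
```

```bash
python3 -m jog '[{"linear":[0,0,-0.004],"twist":[0,0,0],"claw":-0.2},{"linear":[0,0,-0.01],"twist":[0,0,0],"claw":-0.2},{"linear":[0,0,-0.017],"twist":[0,0,0],"claw":-0.2},{"linear":[0,0,-0.025],"twist":[0,0,0],"claw":-0.2},{"linear":[0,0,-0.025],"twist":[0,0,0],"claw":-0.2}]'
python3 - <<'E'
from h import *
p,d=ctrl.capture('side');cv2.imwrite('pics/s5.png',cv2.resize(p[110:230,215:335,::-1],(500,500)))
E
```

```text
t: 11.45
tool_pos: [0.4877, 0.116, 0.1151]
tool_rot: [180.0, -0.1, 19.7]
contact_force: [0.2, -0.7, -1.2]
width: 0.0463
grip_force: 61.7
```

View pics/s5.png

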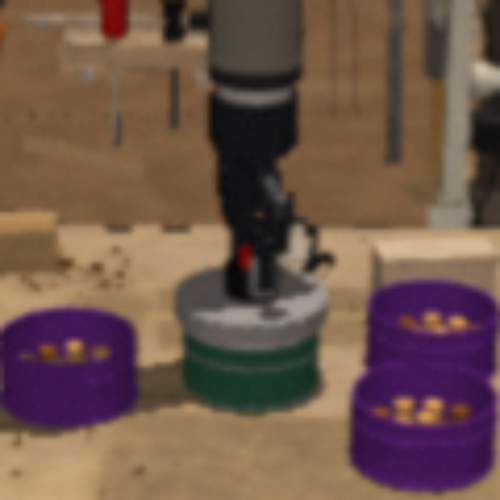

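The cover is up 20 mm with only its own weight (about 1.3 N) on the wrist, and the knob (245,258) is sinking into the collar. I go on up.

```bash
python3 -m jog '[{"linear":[0,0,-0.008],"twist":[0,0,0],"claw":-0.2},{"linear":[0,0,-0.02],"twist":[0,0,0],"claw":-0.2},{"linear":[0,0,-0.04],"twist":[0,0,0],"claw":-0.2},{"linear":[0,0,-0.06],"twist":[0,0,0],"claw":-0.2},{"linear":[0,0,-0.08],"twist":[0,0,0],"claw":-0.2},{"linear":[0,0,-0.1],"twist":[0,0,0],"claw":-0.2},{"linear":[0,0,-0.12],"twist":[0,0,0],"claw":-0.2},{"linear":[0,0,-0.135],"twist":[0,0,0],"claw":-0.2},{"linear":[0,0,-0.145],"twist":[0,0,0],"claw":-0.2},{"linear":[0,0,-0.15],"twist":[0,0,0],"claw":-0.2},{"linear":[0,0,-0.15],"twist":[0,0,0],"claw":-0.2},{"linear":[0,0,-0.15],"twist":[0,0,0],"claw":-0.2}]'
python3 -m jog '[{"linear":[0,0,0],"twist":[0,0,0],"claw":-0.2},{"linear":[0,0,0],"twist":[0,0,0],"claw":-0.2},{"linear":[0,0,0],"twist":[0,0,0],"claw":-0.2}]'
python3 - <<'E'
from h import *
p,d=ctrl.capture('side');cv2.imwrite('pics/s6.png',cv2.resize(p[80:230,200:350,::-1],(600,600)))
m=ctrl.camera_model('side');cs=np.argwhere(np.ones(d.shape));o,D=ray(m,cs[:,::-1]);W=o+D*d.reshape(-1,1)
r=np.linalg.norm(W[:,:2]-[.4875,.1145],axis=1)
for a,b in((.058,.072),(.2,.22)):
    q=W[(r<.062)&(W[:,2]>a)&(W[:,2]<b)]
    if len(q)>3:print(len(q),'z',np.median(q[:,2]),'tilt deg',np.degrees(np.linalg.lstsq(np.c_[q[:,:2]-q[:,:2].mean(0),np.ones(len(q))],q[:,2],rcond=None)[0][:2]),'mid',((q.min(0)+q.max(0))/2).round(4))
E
```

```text
t: 12.7
tool_pos: [0.4868, 0.1156, 0.2336]
tool_rot: [-180.0, 0.1, 19.7]
contact_force: [-0.4, 0.7, -2.8]
width: 0.0468
grip_force: 61.8
t: 13.0
tool_pos: [0.487, 0.1157, 0.2338]
tool_rot: [-180.0, 0.0, 19.7]
contact_force: [-0.2, -0.3, -1.8]
width: 0.0465
grip_force: 61.8
355 z 0.06420615153236864 tilt deg [0.28403884 0.73439337] mid [0.4882 0.1127 0.0643]
284 z 0.20778490730924803 tilt deg [-0.15580137  0.33963607] mid [0.4879 0.1097 0.2101]
```

View pics/s6.png

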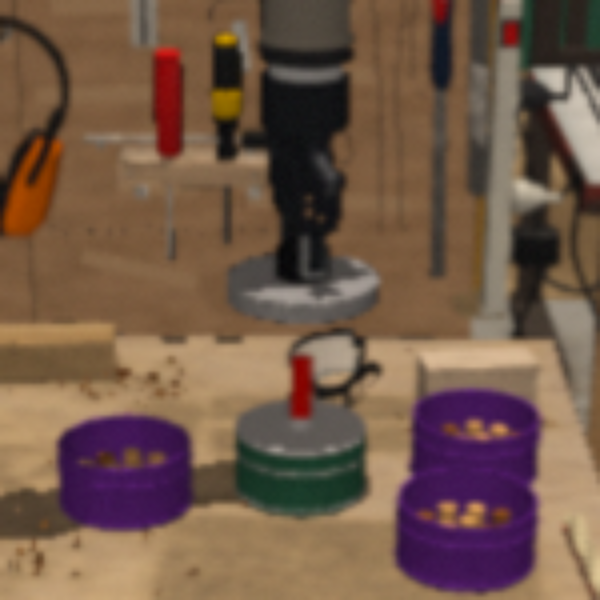

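The cover hangs level at (305,287), its edge near z = 0.19, well above the knob top (302,358) at 0.13. The inner lid sits flat on the tin at z = 0.064, as expected. I hand in.

```bash
python3 -c "
from workcell import ctrl
print(ctrl.close_job())"
```

```text
the job is handed in; nothing more can be done
None
```

The job is handed in at about 13 s: the inner lid is seated flat on the green tin, and the outer cover is held level in the gripper about 55 mm above the knob top, touching nothing else.

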